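# Feed the dish carrier under the scanner arch

## Task

Send the carrier that holds the petri dish along its lane, under the low scanner arch and on until its leading end rests fully against the end stop beyond the arch. The arch is too low for fingers, so it can be pushed in from behind and then drawn home by its leading end from the far side. It has to slide in its lane the whole way, never lifted, with the dish staying in its pocket; leave the empty carrier and the jar, beaker and funnel standing round about where they are, and let go at the end.

Things in the scene. Friction and masses are not known exactly. Their poses are not given: they have to be found in the camera images.
- scanner_track: Fixed dark steel track, 224 x 410 x 8 mm base. Origin: underside (bench, z = 0), below the arch's middle; z up, y along the lanes in the direction of travel, x across. Base from y = -217 to +192 mm. Two lanes, centred at x = -45 and +45 mm, 80 mm wide, floor at z = 8 mm; the three aluminium rails (10 mm wide) reach z = 18 mm. Nothing stands above it but arch and end stop.
- track_arch (a point): Middle of the underside of the low white arch, 44 mm above the bench at track x = 0, y = 0. Its beam spans both lanes, 50 mm wide along the lanes (track y = -25 to +25 mm), underside 44 mm and top 59 mm above the bench; its legs stand outside the lanes (track x = +-97 to +-111 mm).
- track_stop (a point): Middle of the end stop's face at track x = 0, y = +180 mm, 19 mm above the bench: a grey bar across both lanes beyond the arch, top 30 mm above the bench. A carrier is home when its leading end touches this face.
- dish_carrier: Loose white carrier with the dish, 76 x 170 mm, 28 mm high, about 0.18 kg, in one of the lanes (which varies), at first before the arch (negative track y). Origin: centre of underside; y along its length, +y leading, same as the track's y. Deck 6 mm thick; in its middle a ring (pocket) of 36 mm outer radius, 6 mm high; 39 mm of bare deck between ring and each end bar. Passes under the arch with 8 mm to spare.
- dish_carrier_nose (a point): Middle of the outer face of the dish carrier's leading end bar (carrier y = +85 mm, 17 mm above its underside). The bar stands across the carrier, 46 mm wide, 10 mm thick (inner face at y = +75 mm), from the deck up to 28 mm above the underside; it can be hooked from behind or pinched.
- dish_carrier_tail (a point): Middle of the outer face of the dish carrier's trailing end bar (carrier y = -85 mm, 17 mm above its underside); the same bar as at the leading end.
- petri_dish: Loose glass petri dish with a little powder, 59 mm diameter, 12 mm high, standing on the deck in the dish carrier's pocket. Origin: centre of its underside.
- empty_carrier: A second carrier, the same in every way but with no dish, in the other lane, also before the arch. Origin: centre of its underside. To be left alone.
- jar: Sample jar with a screw cap, 66 mm diameter, 86 mm high, a loose bystander to the left of the track. Origin: centre of its underside.
- beaker: Upturned beaker, 81 mm diameter, 112 mm high, a loose bystander to the left of the track. Origin: centre of its underside.
- funnel: Funnel standing on its rim, 75 mm diameter, 85 mm high, a loose bystander to the right of the track. Origin: centre of its underside.
Mind the look-alikes: they are no part of the job. There is more than one size of the petri_dish; the job needs the middle-sized.

How it is judged:
On the way:
1. the dish carrier's leading end has slid out beyond the arch (leading face 55 mm or more past the middle of the arch) (y of dish_carrier_nose in the frame of scanner_track above 0.055 m and z of dish_carrier in the frame of scanner_track below 0.018 m), for 0.1 s.
At the end, for the whole second after the job is handed in: The dish carrier lies flat in its lane, its leading face (beyond the arch) within 6 mm of the end stop, at rest, with the petri dish still flat in its pocket; the empty carrier is within 20 mm of where it was (y of dish_carrier_nose in the frame of scanner_track between 0.174 and 0.186 m and z of dish_carrier in the frame of scanner_track below 0.012 m and x of dish_carrier in the frame of scanner_track between -0.051 and 0.051 m and linear speed of dish_carrier below 0.02 m/s and horizontal distance between petri_dish and dish_carrier below 0.006 m and z of petri_dish in the frame of dish_carrier below 0.01 m and distance of empty_carrier from where it was at the start of the episode below 0.02 m); the robot touches nothing.
It fails at once if the dish carrier lifted 10 mm or more off the lane floor, or tipped (z of dish_carrier in the frame of scanner_track above 0.018 m or angle between dish_carrier's own z axis and vertical above 0.15 rad).
It fails at once if the petri dish out of its pocket (horizontal distance between petri_dish and dish_carrier above 0.012 m or z of petri_dish in the frame of dish_carrier above 0.018 m).
It fails at once if the empty carrier moved by more than 20 mm (distance of empty_carrier from where it was at the start of the episode above 0.02 m).
It fails at once if the jar, beaker or funnel moved by more than 30 mm (distance of any of jar, beaker, funnel from where it was at the start of the episode above 0.03 m).
It also fails if it takes over 42 s, if anything falls off the work surface, if the arm or the gripper's body presses on something with over 40 N, if the wrist force passes 120 N, or if a joint passes its speed limit or range.

## Robot

A 7-joint arm with a two-finger parallel gripper is mounted at the origin on a cart in front of the work surface, level with it; the furniture and walls round the work are solid. World frame = base frame: x ahead of the robot, y to its left, z up, the work surface at z = 0. Lengths are in m, angles in rad, forces in N, time in s.
With the tool pointing down it reaches from about 0.425 to 0.875 m from the base axis. Payload 4.7 kg.
Tool frame: the origin (TCP) lies on the centre line of the jaws, within the pads' length; the fingertips stand 14 mm ahead of it and the grasp point (between the pads) lies 5 mm behind it; z points along the fingers, y is the direction in which the jaws open and shut (so a half turn about z gives the same grasp; the last joint's range is limited). The gripper opens to 87 mm and grips with 3 to 60 N. Pads are 19 mm wide; open, the fingers measure 117 mm over their backs; the gripper's body (75 mm by 190 mm) begins 51 mm behind the grasp point.
Start: joints at [1.314, 0.321, -0.07, 1.45, 0.023, 1.371, -0.057], TCP at [0.174, -0.626, 0.237] pointing down, gripper open.
Joint ranges: [-2.86, 2.86], [-0.3, 2.09], [-1.38, 1.24], [0.06, 2.45], [-1.56, 4.7], [0.09, 2.05], [-2.69, 2.69]. Speed limits (rad/s): [2.57, 2.57, 3.14, 3.14, 3.14, 3.14, 3.14].

## Interface

Orientations are given as a rotation vector (axis times angle).
In Python, from bench import ctrl gives the robot as it stands. The module is installed in compiled form; this text tells all that it offers.
- The arm moves only by the tool step_arm, never from a script. Its argument "plan" is a list of rows, each a list of 3 entries, a list of its own where there are three numbers: the turn, a rotation vector about the tool's x, y, z in rad, then the shift along the tool's x, y, z in m, then the closure in counts, from 0 (fully open) to 255 (shut). In form: [[[rx, ry, rz], [x, y, z], hand], ...]. A call has exactly 10 rows; each row is the pose to reach, as a shift and turn from the pose commanded when the call began, along the tool's axes at that moment; what a row does not reach only later rows make up. A row lasts 1/8 s, in which the tool goes at most 62.5 mm and 10.7 degrees, less where a joint would pass 70% of its speed; a pose out of reach is approached as far as the arm can. A call with a gripper value outside its range is refused whole. The fingers move at their own pace and stop on an object; "squeeze" is the grip in N (left out, the last holds). Time passes only in rows, so rows that repeat a pose let the fingers close, or fill a call up. It gives the time, the measured TCP pose, the force and the opening at its end, in the units of the state.
- ctrl.get_state(): the state, without advancing time (a new reading comes with each control period).
- ctrl.get_image(name): name is "scene" or "top" or "wrist"; returns the picture (400x640x3 uint8, red, green, blue); there is no depth.
- ctrl.calibration(name): a dict with "fov_y" (degrees; the focal length in pixels is half the picture's height over the tangent of half this angle, whatever the lens; pixels are square), "cx", "cy" (the principal point, pixels), "rvec" (rotation vector, rad) and "tvec" (3), from world to camera coordinates, as OpenCV has them. Camera axes: x right, y down, z forward; pixel columns grow to the right and rows downward; lengths in m; the calibration is good to about 2 mm. A picture is of the moment at which its call begins: read the wrist's pose just before it. calibration takes no time and is no camera call; for the wrist camera it gives the pose at the moment of the call.
- ctrl.close_job(): hands the job in, once; it reports no verdict.
Trained networks look in the newest picture that a camera, given by its name, has taken for a name from the list of things; names that differ only in an ending like _2 or _b are one class to them, and where a whole thing is asked for, a point or a joint stands for the part that bears it (a point fixed in the world has none). Each returns a list of dicts, best first, with "score" (0 to 1); they miss things now and then, are a little off and sometimes report something else, mostly with a low value. They report only what shows in the picture. A call takes as long as a camera call. They do not tell look-alikes from the thing itself.
- ctrl.cut_out(camera, label): "pixels" (400x640 bool, what is visible of it) and "rect" ([left, top, width, height] in pixels, round what is visible of it).
The state is a dict: "time": time; "joint_positions": joint angles; "qd": joint speeds; "joint_torque": joint torques, N m; "position": TCP position; "tool_rot": TCP orientation; "ft_force": force on the tool from outside, world axes, zero at the start; "torque": the same for the moment, N m; "grip_width": opening from 0.0 (shut) to 1.0 (fully open).
Only numpy, scipy, OpenCV 4.12 (cv2) and the standard library are available. Lean on these libraries where they do the work, as an engineer would, in place of code of your own. Each camera call takes 0.05 s, during which the arm holds its last target.

## Working session

There is one attempt and no reset: what is moved stays moved. The work goes in short steps, Python scripts to look and compute and a tool call to move; the robot and the scene stay as the last step left them, time stands still between calls to the robot, and variables do not carry over. Pictures are saved under pics/ and viewed, and the job is handed in when it is done.

Besides the shell and the picture viewer there is one more tool, called after ">>>" by a JSON object that holds its "method" and its "body". step_arm: Moves the arm, as the interface text tells. Its arguments: {"type":"object","properties":{"plan":{"type":"array"},"squeeze":{"type":"number"}},"required":["plan"]}

```bash
mkdir -p pics
python3 - <<'E'
from bench import ctrl
import cv2
s=ctrl.get_state()
for k in s: print(k,s[k])
for n in ("scene","top"):
    im=ctrl.get_image(n); cv2.imwrite(f"pics/{n}0.png",im[:,:,::-1])
    print(n,ctrl.calibration(n))
print(ctrl.get_state()["time"])
E
```

```text
time 0.0
joint_positions [ 1.31412975  0.32180349 -0.07004874  1.45164386  0.02260599  1.37079203
 -0.05692633]
qd [-4.69751881e-04 -7.34685785e-05 -2.43113953e-03 -1.24607758e-03
  4.00153182e-04 -7.82581933e-04  1.63825932e-03]
joint_torque [ 1.49911205e-05 -4.91287529e+01 -4.03597103e-01 -3.12532425e+01
 -6.38019713e-02  4.37625451e-02  1.61838766e-04]
position [ 0.17364884 -0.62584491  0.23548951]
tool_rot [-3.11104426e+00 -4.23729031e-01  5.71027681e-04]
ft_force [-0.26296256  0.20521137  0.56726756]
torque [ 0.00436606 -0.01287486 -0.0318313 ]
grip_width 0.9995274559051227
scene {'fov_y': 56.4950713261697, 'cx': 317.50558000206854, 'cy': 201.69252368422184, 'rvec': array([ 0.93821057, -2.40060002,  1.13067093]), 'tvec': array([0.36690882, 0.3095339 , 0.81639529])}
top {'fov_y': 53.47650361385059, 'cx': 321.4247526519217, 'cy': 203.4997193084702, 'rvec': array([ 2.13916167, -2.17670961,  0.09911323]), 'tvec': array([-0.02168354,  0.57130861,  1.16139409])}
0.1
```

View pics/scene0.png

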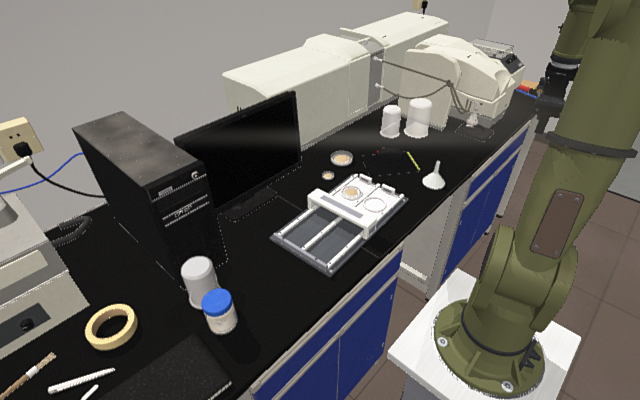

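View pics/top0.png

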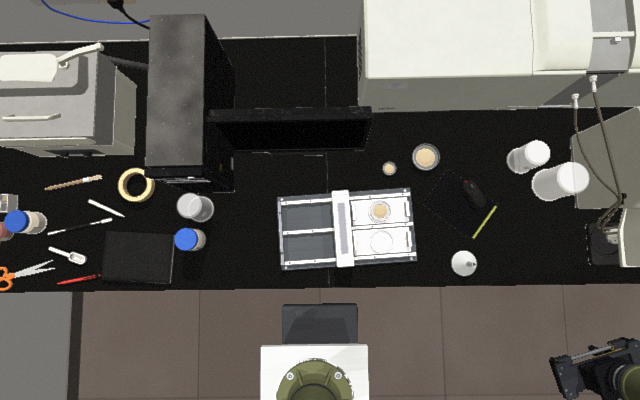

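```bash
cat > h.py <<'E'
from bench import ctrl
import cv2,numpy as np
from scipy.spatial.transform import Rotation as R
def cam(n):
    c=ctrl.calibration(n); f=200/np.tan(np.radians(c['fov_y']/2))
    return np.array([[f,0,c['cx']],[0,f,c['cy']],[0,0,1]]),R.from_rotvec(c['rvec']).as_matrix(),np.array(c['tvec']),c['rvec']
def back(n,uv,z):
    K,M,t,_=cam(n); o=-M.T@t; uv=np.atleast_2d(uv)
    d=(M.T@np.linalg.inv(K)@np.c_[uv,np.ones(len(uv))].T).T
    return o+d*((z-o[2])/d[:,2])[:,None]
def proj(n,P):
    K,M,t,rv=cam(n); return cv2.projectPoints(np.atleast_2d(P).astype(float),rv,t,K,None)[0][:,0]
E
python3 - <<'E'
from h import *
im=ctrl.get_image("top")
cv2.imwrite("pics/top1.png",cv2.resize(im[170:290,260:440,::-1],None,fx=4.4,fy=4.4,interpolation=cv2.INTER_CUBIC))
for l in ("scanner_track","dish_carrier","petri_dish","jar","beaker","funnel"):
    for d in ctrl.cut_out("top",l)[:3]:
        m=d['pixels'].astype(np.uint8); c=np.argwhere(m).mean(0)[::-1]
        r=cv2.minAreaRect(np.argwhere(m)[:,::-1].astype(np.float32))
        print(l,round(d['score'],2),d['rect'],c.round(1),back("top",c,0.02)[0].round(3),r)
s=ctrl.get_state(); print(s['time']); print(R.from_rotvec(s['tool_rot']).as_matrix().round(3))
E
```

```text
scanner_track 0.93 [277.2, 188.2, 142.9, 83.8] [331.7 229.7] [ 0.492 -0.061  0.02 ] ((346.38525390625, 228.16343688964844), (75.97675323486328, 135.9846649169922), 86.42366790771484)
dish_carrier 0.97 [352.6, 198.2, 54.1, 29.2] [379.9 211.1] [ 0.546 -0.207  0.02 ] ((380.3984375, 211.0786895751953), (25.86267852783203, 56.213924407958984), 85.91438293457031)
dish_carrier 0.66 [453.1, 250.6, 24.6, 26.0] [464.1 262.8] [ 0.388 -0.451  0.02 ] ((464.5, 262.5), (25.0, 25.0), 90.0)
petri_dish 0.79 [372.1, 201.0, 15.4, 18.0] [379.8 210.3] [ 0.548 -0.207  0.02 ] ((380.0, 210.0), (18.0, 18.0), 90.0)
petri_dish 0.68 [411.5, 144.7, 29.3, 22.7] [425.6 156.5] [ 0.711 -0.352  0.02 ] ((426.0, 156.5), (25.0, 28.0), 90.0)
petri_dish 0.52 [387.1, 166.6, 7.3, 8.8] [389.1 167.9] [ 0.677 -0.24   0.02 ] ((389.0, 168.0), (10.0, 10.0), 90.0)
jar 0.95 [175.7, 230.4, 30.3, 17.0] [189.7 239.1] [0.471 0.368 0.02 ] ((189.5, 239.0), (20.0, 29.0), 90.0)
beaker 0.93 [177.5, 193.8, 38.2, 27.3] [195. 207.] [0.568 0.354 0.02 ] ((195.24484252929688, 206.8634033203125), (37.5492057800293, 25.84649085998535), 21.037511825561523)
funnel 0.68 [453.4, 251.1, 22.1, 24.9] [463.6 262.9] [ 0.387 -0.45   0.02 ] ((463.5, 263.0), (24.0, 25.0), 90.0)
0.45
[[ 0.964  0.268 -0.   ]
 [ 0.268 -0.964  0.   ]
 [-0.    -0.    -1.   ]]
```

View pics/top1.png

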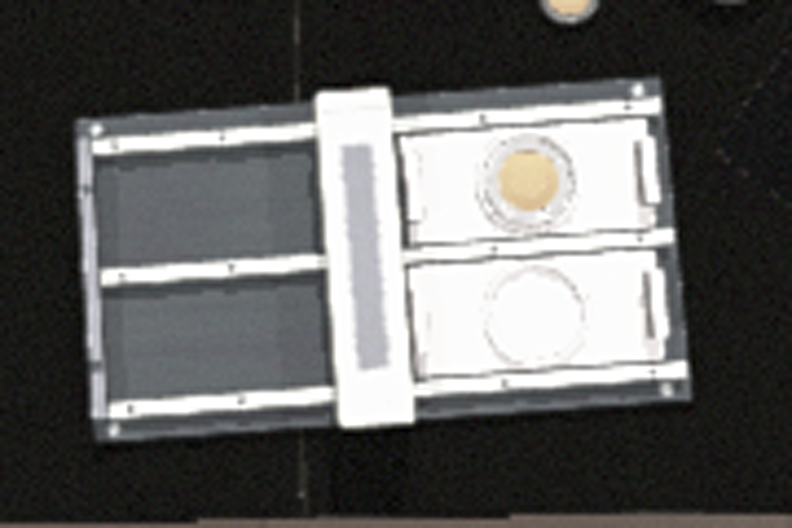

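Run:
```python
from h import *
from scipy.optimize import least_squares
px=np.array([[78,120],[97,440],[658,80],[690,400]])/4.4+[260-.4,170-.4]
W=back("top",px,0.008); print(W.round(4))
# far side (+world x) track x sign: +y world-ish = track +y, z up -> track +x = world +x ; 
T=np.array([[.112,.192],[-.112,.192],[.112,-.217],[-.112,-.217]])
# y world left; track y ~ +world y => track x ~ +world x
f=lambda p:(np.array([[np.cos(p[2]),-np.sin(p[2])],[np.sin(p[2]),np.cos(p[2])]])@T.T).T+p[:2]-W[:,:2]
r=least_squares(lambda p:f(p).ravel(),[.5,-.05,0]); print(r.x, f(r.x).round(4))
np.save("track.npy",r.x)
p=r.x; c,s=np.cos(p[2]),np.sin(p[2])
tw=lambda x,y,z:[c*x-s*y+p[0],s*x+c*y+p[1],z]
# carrier nose/tail
tail=(np.array([[652,135],[662,205]])/4.4+[259.6,169.6])
def inv(w): d=w[:2]-p[:2]; return [c*d[0]+s*d[1],-s*d[0]+c*d[1]]
for q in back("top",tail,0.036): print("tail edge",np.round(inv(q),4))
q=back("top",np.array([[528,181]])/4.4+[259.6,169.6],0.022)[0]; print("dish",np.round(inv(q),4))
d=ctrl.cut_out("top","dish_carrier")[0]
print("car",np.round(inv(back("top",np.argwhere(d['pixels']).mean(0)[::-1],0.016)[0]),4))
im=ctrl.get_image("scene").copy()
pts=[tw(x,y,.008) for x,y in T]+[tw(0,0,.044),tw(0,.18,.019)]+[tw(x,y,.036) for x in(.022,.068) for y in (-.2,-.21,-.03,-.04)]
big=cv2.resize(im[140:300,240:440,::-1],None,fx=4,fy=4)
for u,v in proj("scene",pts): cv2.circle(big,(int((u-240)*4+2),int((v-140)*4+2)),3,(0,0,255),-1)
cv2.imwrite("pics/sc1.png",big)
for n,uv in (("monitor bottom",(290,150)),("monL",(210,150)),("monR",(370,150))): print(n,back("top",uv,0.0).round(3))
s_=ctrl.get_state(); 
print("tcp in track",inv(np.array(s_['position'])))
print("behind tail world", tw(.045,-.26,0), tw(.045,.1,0))
```

```text
[[ 0.5963  0.1039  0.008 ]
 [ 0.3753  0.0918  0.008 ]
 [ 0.6168 -0.3006  0.008 ]
 [ 0.396  -0.3135  0.008 ]]
[ 0.49544976 -0.09213743  0.0521043 ] [[ 0.001   0.0016]
 [-0.0017  0.002 ]
 [ 0.0018 -0.0024]
 [-0.0011 -0.0012]]
tail edge [ 0.0694 -0.201 ]
tail edge [ 0.0216 -0.2033]
dish [ 0.0452 -0.1167]
car [ 0.0447 -0.1182]
monitor bottom [[0.744 0.064 0.   ]]
monL [[0.75  0.316 0.   ]]
monR [[ 0.739 -0.185  0.   ]]
tcp in track [np.float64(-0.34894819926142995), np.float64(-0.5166989894966025)]
behind tail world [np.float64(0.5539296746783816), np.float64(-0.3494409491849882), 0] [np.float64(0.5351806120641792), np.float64(0.010070486865506226), 0]
```

View pics/sc1.png

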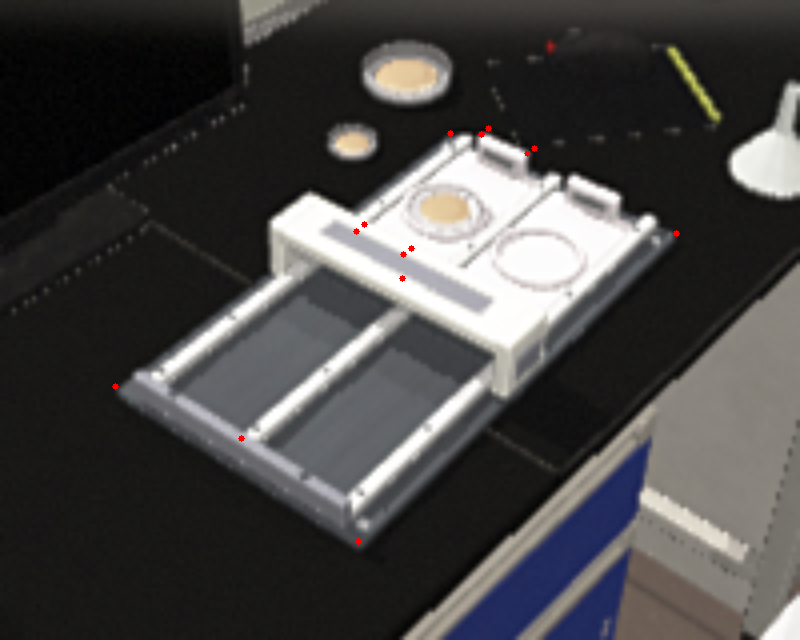

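```bash
cat >> h.py <<'E'
P=np.load("track.npy")
def tw(x,y,z): c,s=np.cos(P[2]),np.sin(P[2]); return np.array([c*x-s*y+P[0],s*x+c*y+P[1],z])
def inv(w): c,s=np.cos(P[2]),np.sin(P[2]); d=np.array(w)[:2]-P[:2]; return np.array([c*d[0]+s*d[1],-s*d[0]+c*d[1],w[2]])
def goal(x,y,z):
    s=ctrl.get_state(); M=R.from_rotvec(s['tool_rot']); c,q=np.cos(P[2]),np.sin(P[2])
    G=R.from_matrix(np.array([[-q,c,0],[c,q,0],[0,0,-1.]]).T)
    print("t",s['time'],"track",inv(s['position']).round(4),"F",np.round(s['ft_force'],2),"w",round(s['grip_width'],3))
    print("turn",(M.inv()*G).as_rotvec().round(4),"shift",M.inv().apply(tw(x,y,z)-s['position']).round(4))
E
python3 -c "
from h import *
goal(.045,-.26,.15)"
```

```text
t 0.55 track [-0.3489 -0.5167  0.2366] F [0.26 0.09 0.56] w 1.003
turn [ 0.000e+00  1.000e-04 -1.352e+00] shift [ 0.4403 -0.1651  0.0866]
```

>>> {"method": "step_arm", "body": {"plan": [[[0, 0, -0.08], [0.025, -0.009, 0.003], 255], [[0, 0, -0.22], [0.07, -0.026, 0.01], 255], [[0, 0, -0.38], [0.12, -0.045, 0.02], 255], [[0, 0, -0.54], [0.17, -0.064, 0.03], 255], [[0, 0, -0.7], [0.225, -0.084, 0.04], 255], [[0, 0, -0.86], [0.28, -0.105, 0.05], 255], [[0, 0, -1.02], [0.335, -0.125, 0.06], 255], [[0, 0, -1.18], [0.385, -0.145, 0.075], 255], [[0, 0, -1.3], [0.425, -0.16, 0.083], 255], [[0, 0, -1.352], [0.44, -0.165, 0.087], 255]], "squeeze": 10}}

```text
time: 1.8
position: [0.5567, -0.3442, 0.1491]
tool_rot: [-2.15, -2.289, -0.004]
ft_force: [-1.0, 0.6, 0.3]
grip_width: 0.019
```

```bash
python3 -c "
from h import *
goal(.045,-.245,.032)
im=ctrl.get_image('wrist');cv2.imwrite('pics/w1.png',im[:,:,::-1])"
```

```text
t 1.8 track [ 0.048  -0.2549  0.1491] F [-1.05  0.6   0.32] w 0.019
turn [ 0.0009 -0.0025  0.0103] shift [ 0.0096 -0.003   0.1172]
```

View pics/w1.png

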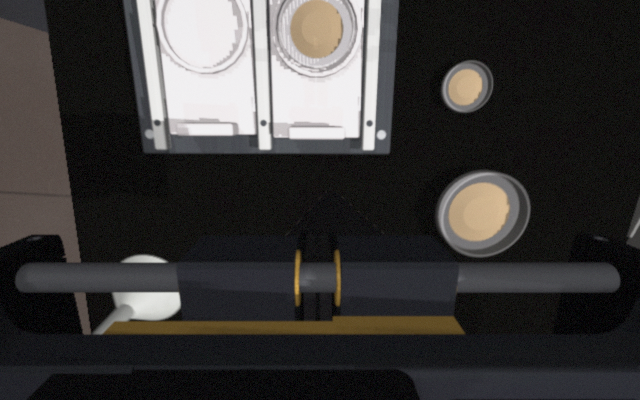

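```bash
python3 -c "
from h import *
c0=inv(ctrl.get_state()['position'])
im=ctrl.get_image('wrist');cv2.imwrite('pics/w2.png',cv2.resize(im[90:170,120:400,::-1],None,fx=2.8,fy=2.8,interpolation=cv2.INTER_CUBIC))
for uv in ((145,153),(390,153)): print('base',inv(back('wrist',uv,.008)[0]).round(4))
for uv in ((290,127),(343,126)): print('bar top inner?',inv(back('wrist',uv,.036)[0]).round(4))
for uv in ((290,138),(343,138)): print('bar lower',inv(back('wrist',uv,.036)[0]).round(4),inv(back('wrist',uv,.014)[0]).round(4))
print(proj('wrist',[tw(.112,-.217,.008),tw(-.112,-.217,.008),tw(.045,-.202,.036),tw(.045,-.202,.014),tw(.045,-.117,.02)]))
goal(.045,-.245,.032)
"
```

```text
base [-0.1084 -0.2187  0.008 ]
base [ 0.1123 -0.2176  0.008 ]
bar top inner? [ 0.025  -0.1943  0.036 ]
bar top inner? [ 0.0672 -0.1933  0.036 ]
bar lower [ 0.0249 -0.2029  0.036 ] [ 0.023  -0.2044  0.014 ]
bar lower [ 0.0674 -0.2027  0.036 ] [ 0.0692 -0.2041  0.014 ]
[[389.6594944  152.37269128]
 [140.70980335 151.08879637]
 [315.06046081 136.95087199]
 [315.24101104 135.37137336]
 [315.56504243  24.9001036 ]]
t 1.9 track [ 0.0463 -0.2573  0.149 ] F [0.01 0.21 0.13] w 0.006
turn [-0.0001 -0.0016  0.0051] shift [ 0.0121 -0.0012  0.1171]
```

View pics/w2.png

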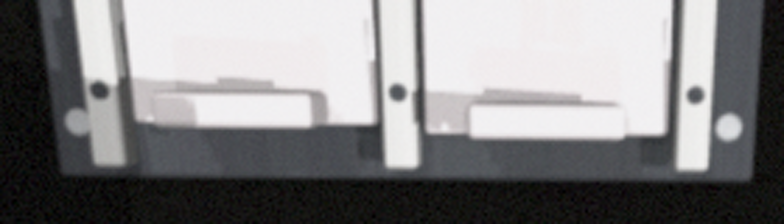

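>>> {"method": "step_arm", "body": {"plan": [[[0, 0, 0], [0.003, 0, 0.01], 255], [[0, 0, 0], [0.006, 0, 0.025], 255], [[0, 0, 0], [0.01, 0, 0.045], 255], [[0, 0, 0], [0.014, 0, 0.065], 255], [[0, 0, 0], [0.018, 0, 0.085], 255], [[0, 0, 0], [0.02, 0, 0.1], 255], [[0, 0, 0], [0.02, 0, 0.11], 255], [[0, 0, 0], [0.02, 0, 0.116], 255], [[0, 0, 0], [0.02, 0, 0.117], 255], [[0, 0, 0], [0.02, 0, 0.117], 255]]}}

```text
time: 3.15
position: [0.553, -0.33, 0.033]
tool_rot: [2.162, 2.278, 0.0]
ft_force: [-0.4, -0.0, 0.3]
grip_width: 0.005
```

```bash
python3 -c "
from h import *
goal(.045,-.043,.032)"
```

```text
t 3.15 track [ 0.0451 -0.2405  0.033 ] F [-0.43 -0.03  0.28] w 0.005
turn [ 0.0007  0.0006 -0.0003] shift [ 1.975e-01 -1.000e-04  9.000e-04]
```

>>> {"method": "step_arm", "body": {"plan": [[[0, 0, 0], [0.006, 0, 0], 255], [[0, 0, 0], [0.015, 0, 0], 255], [[0, 0, 0], [0.023, 0, 0], 255], [[0, 0, 0], [0.031, 0, 0], 255], [[0, 0, 0], [0.039, 0, 0], 255], [[0, 0, 0], [0.048, 0, 0], 255], [[0, 0, 0], [0.058, 0, 0], 255], [[0, 0, 0], [0.068, 0, 0], 255], [[0, 0, 0], [0.077, 0, 0], 255], [[0, 0, 0], [0.082, 0, 0], 255]]}}

```text
time: 4.4
position: [0.5485, -0.247, 0.0327]
tool_rot: [2.162, 2.279, -0.0]
ft_force: [-0.3, -1.9, 0.6]
grip_width: 0.007
```

```bash
python3 -c "
from h import *
goal(.045,-.043,.032)
im=ctrl.get_image('top');cv2.imwrite('pics/top2.png',cv2.resize(im[170:290,260:440,::-1],None,fx=4.4,fy=4.4,interpolation=cv2.INTER_CUBIC))
"
```

```text
t 4.4 track [ 0.0449 -0.1574  0.0327] F [-0.25 -1.93  0.58] w 0.007
turn [0.0001 0.0002 0.0006] shift [0.1144 0.0002 0.0006]
```

View pics/top2.png

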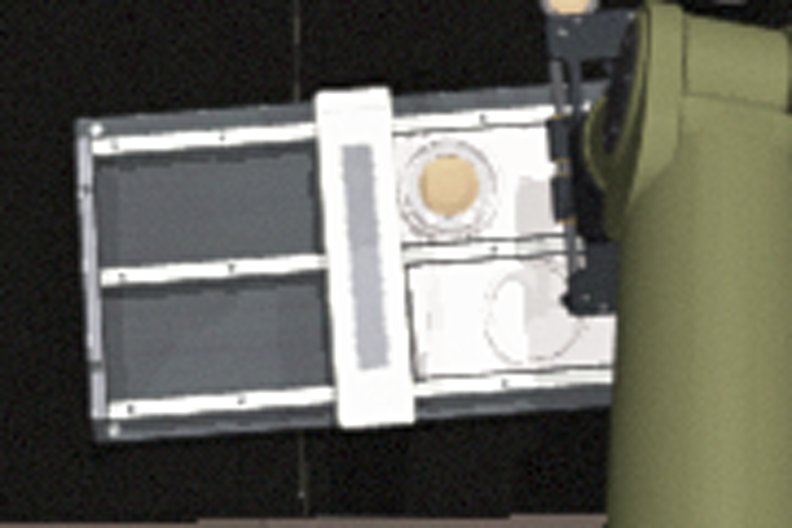

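>>> {"method": "step_arm", "body": {"plan": [[[0, 0, 0], [0.006, 0, 0], 255], [[0, 0, 0], [0.017, 0, 0], 255], [[0, 0, 0], [0.029, 0, 0], 255], [[0, 0, 0], [0.041, 0, 0], 255], [[0, 0, 0], [0.054, 0, 0], 255], [[0, 0, 0], [0.067, 0, 0], 255], [[0, 0, 0], [0.08, 0, 0], 255], [[0, 0, 0], [0.092, 0, 0], 255], [[0, 0, 0], [0.102, 0, 0], 255], [[0, 0, 0], [0.108, 0, 0], 255]]}}

```text
time: 5.7
position: [0.5427, -0.1391, 0.0325]
tool_rot: [-2.162, -2.279, 0.0]
ft_force: [-1.0, -2.6, 0.9]
grip_width: 0.007
```

```bash
python3 -c "
from h import *
goal(.045,-.055,.11)
im=ctrl.get_image('top');cv2.imwrite('pics/top3.png',cv2.resize(im[170:290,260:440,::-1],None,fx=4.4,fy=4.4,interpolation=cv2.INTER_CUBIC))
"
```

```text
t 5.7 track [ 0.0447 -0.0494  0.0325] F [-0.99 -2.59  0.87] w 0.007
turn [-0.0002 -0.      0.0006] shift [-0.0056  0.0003 -0.0775]
```

View pics/top3.png

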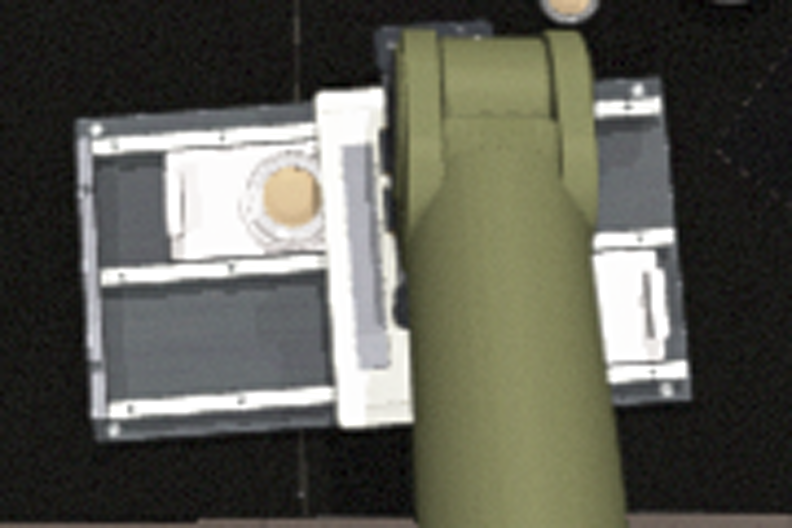

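>>> {"method": "step_arm", "body": {"plan": [[[0, 0, 0], [-0.006, 0, 0], 255], [[0, 0, 0], [-0.01, 0, -0.01], 255], [[0, 0, 0], [-0.01, 0, -0.035], 255], [[0, 0, 0], [-0.01, 0, -0.065], 255], [[0, 0, 0], [0.0, 0, -0.09], 255], [[0, 0, 0], [0.03, 0, -0.105], 255], [[0, 0, 0], [0.07, 0, -0.11], 255], [[0, 0, 0], [0.11, 0, -0.11], 255], [[0, 0, 0], [0.14, 0, -0.11], 255], [[0, 0, 0], [0.15, 0, -0.11], 255]]}}

```text
time: 7.0
position: [0.535, 0.0116, 0.1432]
tool_rot: [2.16, 2.281, 0.001]
ft_force: [0.1, -0.4, -0.3]
grip_width: 0.003
```

```bash
python3 -c "
from h import *
im=ctrl.get_image('wrist')
im=ctrl.get_image('wrist');cv2.imwrite('pics/w3.png',im[:,:,::-1])
goal(.045,.101,.035)
print(proj('wrist',[tw(.045,.13,.036),tw(.045,.12,.036),tw(.0,.18,.03)]))
im=ctrl.get_image('top');cv2.imwrite('pics/top4.png',cv2.resize(im[170:290,260:440,::-1],None,fx=4.4,fy=4.4,interpolation=cv2.INTER_CUBIC))
"
```

```text
t 7.1 track [0.0449 0.1    0.1429] F [-0.51 -0.27 -0.22] w 0.008
turn [0.0003 0.0002 0.001 ] shift [1.000e-03 1.000e-04 1.079e-01]
[[316.38284289 169.39068938]
 [316.37969891 181.59872973]
 [258.83148997 104.61096805]]
```

View pics/w3.png

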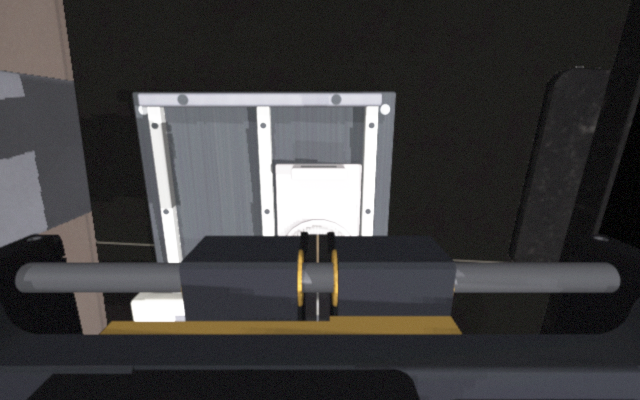

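View pics/top4.png

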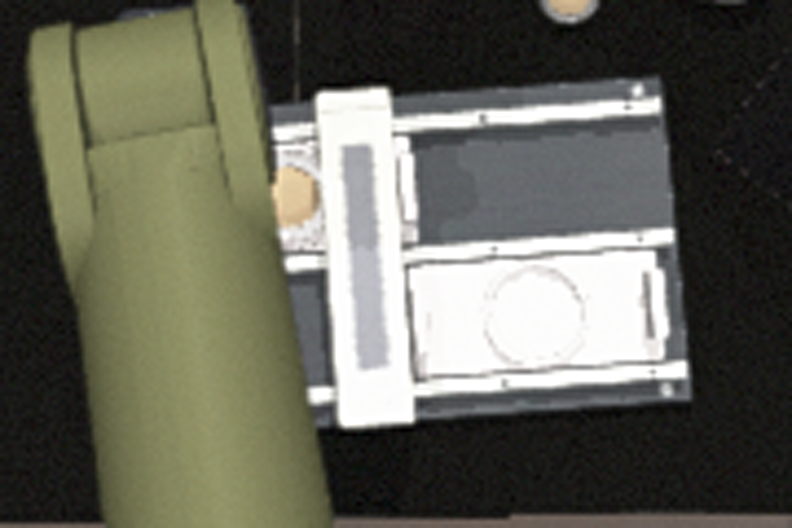

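```bash
python3 -c "
from h import *
im=cv2.imread('pics/w3.png');cv2.imwrite('pics/w3z.png',cv2.resize(im[85:245,240:400],None,fx=3.75,fy=3.75,interpolation=cv2.INTER_CUBIC))
for v in (163,165,167,172): print(v,[inv(back('wrist',(317,v),z)[0]).round(4)[1] for z in (.014,.036)])
"
```

```text
163 [np.float64(0.1306), np.float64(0.1338)]
165 [np.float64(0.1289), np.float64(0.1322)]
167 [np.float64(0.1271), np.float64(0.1306)]
172 [np.float64(0.1227), np.float64(0.1265)]
```

View pics/w3z.png

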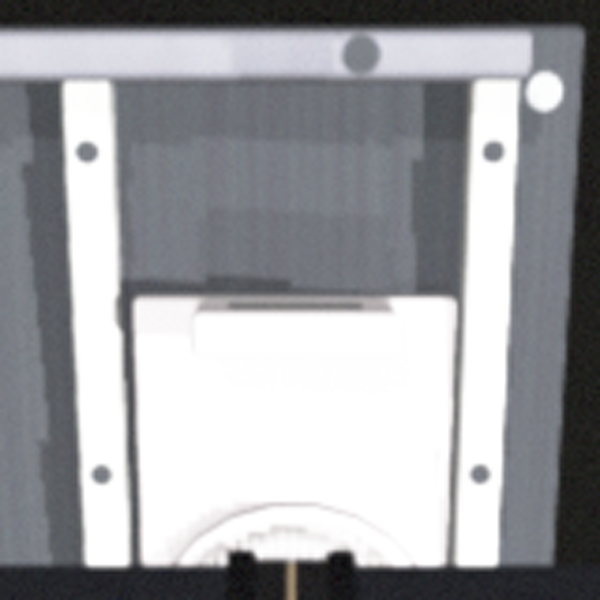

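>>> {"method": "step_arm", "body": {"plan": [[[0, 0, 0], [0, 0, 0.01], 255], [[0, 0, 0], [0, 0, 0.025], 255], [[0, 0, 0], [0, 0, 0.04], 255], [[0, 0, 0], [0, 0, 0.055], 255], [[0, 0, 0], [0, 0, 0.07], 255], [[0, 0, 0], [0, 0, 0.083], 255], [[0, 0, 0], [0, 0, 0.094], 255], [[0, 0, 0], [0, 0, 0.102], 255], [[0, 0, 0], [0, 0, 0.106], 255], [[0, 0, 0], [0, 0, 0.108], 255]]}}

```text
time: 8.4
position: [0.5351, 0.0099, 0.0345]
tool_rot: [2.163, 2.278, 0.0]
ft_force: [0.6, -0.3, 0.2]
grip_width: 0.006
```

```bash
python3 -c "
from h import *
goal(.045,.16,.035)"
```

```text
t 8.4 track [0.0449 0.0998 0.0345] F [ 0.61 -0.33  0.19] w 0.006
turn [ 0.0003  0.0001 -0.0001] shift [ 0.0602  0.     -0.0005]
```

Draw most of the way (about 55 mm), then creep to contact.

>>> {"method": "step_arm", "body": {"plan": [[[0, 0, 0], [0.004, 0, 0], 255], [[0, 0, 0], [0.009, 0, 0], 255], [[0, 0, 0], [0.014, 0, 0], 255], [[0, 0, 0], [0.021, 0, 0], 255], [[0, 0, 0], [0.029, 0, 0], 255], [[0, 0, 0], [0.037, 0, 0], 255], [[0, 0, 0], [0.045, 0, 0], 255], [[0, 0, 0], [0.051, 0, 0], 255], [[0, 0, 0], [0.055, 0, 0], 255], [[0, 0, 0], [0.056, 0, 0], 255]]}}

```text
time: 9.65
position: [0.532, 0.066, 0.0345]
tool_rot: [-2.162, -2.279, 0.0]
ft_force: [-0.3, -2.9, 0.9]
grip_width: 0.007
```

>>> {"method": "step_arm", "body": {"plan": [[[0, 0, 0], [0.0005, 0, 0], 255], [[0, 0, 0], [0.001, 0, 0], 255], [[0, 0, 0], [0.0015, 0, 0], 255], [[0, 0, 0], [0.002, 0, 0], 255], [[0, 0, 0], [0.0025, 0, 0], 255], [[0, 0, 0], [0.003, 0, 0], 255], [[0, 0, 0], [0.003, 0, 0], 255], [[0, 0, 0], [0.003, 0, 0], 255], [[0, 0, 0], [0.003, 0, 0], 255], [[0, 0, 0], [0.003, 0, 0], 255]]}}

```text
time: 10.9
position: [0.5318, 0.069, 0.0345]
tool_rot: [-2.163, -2.278, -0.0]
ft_force: [-0.2, 0.1, 0.5]
grip_width: 0.01
```

```bash
python3 -c "
from h import *
goal(.045,.16,.035)
im=ctrl.get_image('wrist');cv2.imwrite('pics/w4.png',im[:,:,::-1])
im=ctrl.get_image('scene');cv2.imwrite('pics/sc4.png',cv2.resize(im[140:300,240:440,::-1],None,fx=4,fy=4))"
```

```text
t 10.9 track [0.0447 0.159  0.0345] F [-0.16  0.08  0.53] w 0.01
turn [-0.0001 -0.0001  0.0001] shift [ 0.001   0.0003 -0.0005]
```

View pics/w4.png

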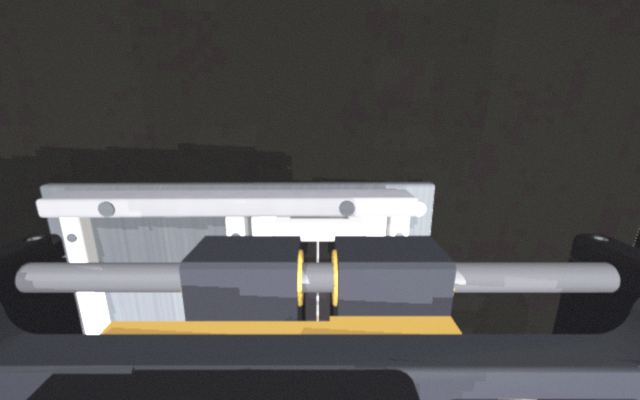

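View pics/sc4.png

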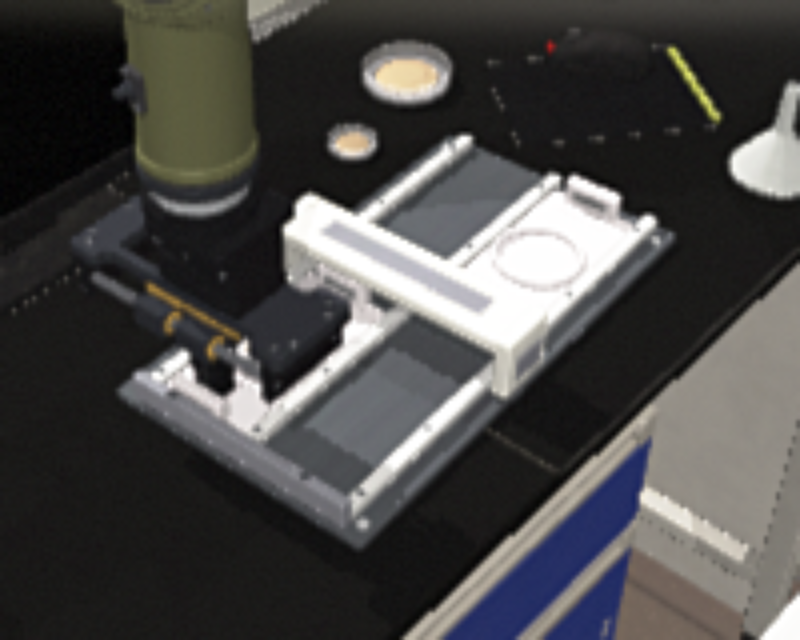

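>>> {"method": "step_arm", "body": {"plan": [[[0, 0, 0], [0.0005, 0, 0], 255], [[0, 0, 0], [0.001, 0, 0], 255], [[0, 0, 0], [0.0015, 0, 0], 255], [[0, 0, 0], [0.002, 0, 0], 255], [[0, 0, 0], [0.0025, 0, 0], 255], [[0, 0, 0], [0.003, 0, 0], 255], [[0, 0, 0], [0.003, 0, 0], 255], [[0, 0, 0], [0.003, 0, 0], 255], [[0, 0, 0], [0.003, 0, 0], 255], [[0, 0, 0], [0.003, 0, 0], 255]]}}

```text
time: 12.25
position: [0.5318, 0.0701, 0.0345]
tool_rot: [2.163, 2.276, -0.003]
ft_force: [-0.1, -6.3, 0.6]
grip_width: 0.005
```

Contact with the stop: 6 N, and the tool lags its command. I'll back off and lift clear.

>>> {"method": "step_arm", "body": {"plan": [[[0, 0, 0], [-0.003, 0, 0], 255], [[0, 0, 0], [-0.007, 0, 0], 255], [[0, 0, 0], [-0.011, 0, 0], 255], [[0, 0, 0], [-0.011, 0, -0.002], 255], [[0, 0, 0], [-0.011, 0, -0.012], 255], [[0, 0, 0], [-0.011, 0, -0.03], 255], [[0, 0, 0], [-0.011, 0, -0.055], 255], [[0, 0, 0], [-0.011, 0, -0.08], 255], [[0, 0, 0], [-0.011, 0, -0.1], 255], [[0, 0, 0], [-0.011, 0, -0.11], 255]]}}

```text
time: 13.5
position: [0.5332, 0.0612, 0.1469]
tool_rot: [2.161, 2.277, 0.003]
ft_force: [0.2, 0.7, 0.1]
grip_width: 0.009
```

>>> {"method": "step_arm", "body": {"plan": [[[0, 0, 0], [-0.01, 0, -0.01], 255], [[0, 0, 0], [-0.03, 0, -0.02], 255], [[0, 0, 0], [-0.06, 0, -0.03], 255], [[0, 0, 0], [-0.1, 0, -0.04], 255], [[0, 0, 0], [-0.14, 0, -0.05], 255], [[0, 0, 0], [-0.18, 0, -0.05], 255], [[0, 0, 0], [-0.22, 0, -0.05], 255], [[0, 0, 0], [-0.25, 0, -0.05], 255], [[0, 0, 0], [-0.26, 0, -0.05], 255], [[0, 0, 0], [-0.26, 0, -0.05], 255]]}}

```text
time: 14.75
position: [0.5455, -0.1989, 0.1942]
tool_rot: [-2.163, -2.277, -0.0]
ft_force: [-0.0, -0.4, 1.4]
grip_width: 0.008
```

```bash
python3 -c "
from h import *
goal(.045,.16,.035)
im=ctrl.get_image('scene');cv2.imwrite('pics/sc5.png',cv2.resize(im[140:300,240:440,::-1],None,fx=4,fy=4))
im=ctrl.get_image('top');cv2.imwrite('pics/top5.png',cv2.resize(im[170:290,260:440,::-1],None,fx=4.4,fy=4.4,interpolation=cv2.INTER_CUBIC))
for l,z in (('petri_dish',.02),('dish_carrier',.016),('empty_carrier',.016)):
  for d in ctrl.cut_out('top',l)[:2]: print(l,d['score'],inv(back('top',np.argwhere(d['pixels']).mean(0)[::-1],z)[0]).round(4))
print(proj('top',[tw(.045,.18,.036)]))
"
```

```text
t 14.75 track [ 0.0444 -0.1092  0.1942] F [-0.05 -0.37  1.37] w 0.008
turn [-0.0007 -0.0009 -0.001 ] shift [0.2691 0.0004 0.1595]
petri_dish 0.8 [ 0.2127 -0.2728  0.02  ]
petri_dish 0.67 [0.046  0.0952 0.02  ]
dish_carrier 0.86 [0.0453 0.1065 0.016 ]
empty_carrier 0.9 [-0.046 -0.069  0.016]
[[280.87272938 217.32198492]]
```

View pics/top5.png

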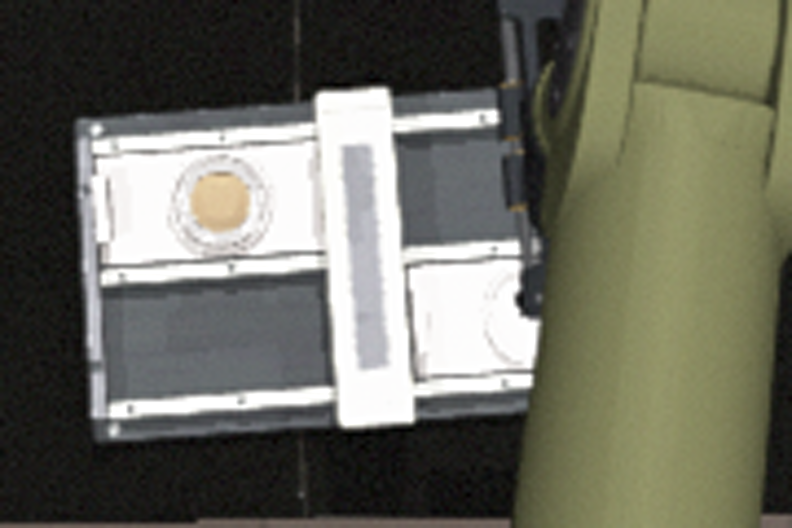

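View pics/sc5.png

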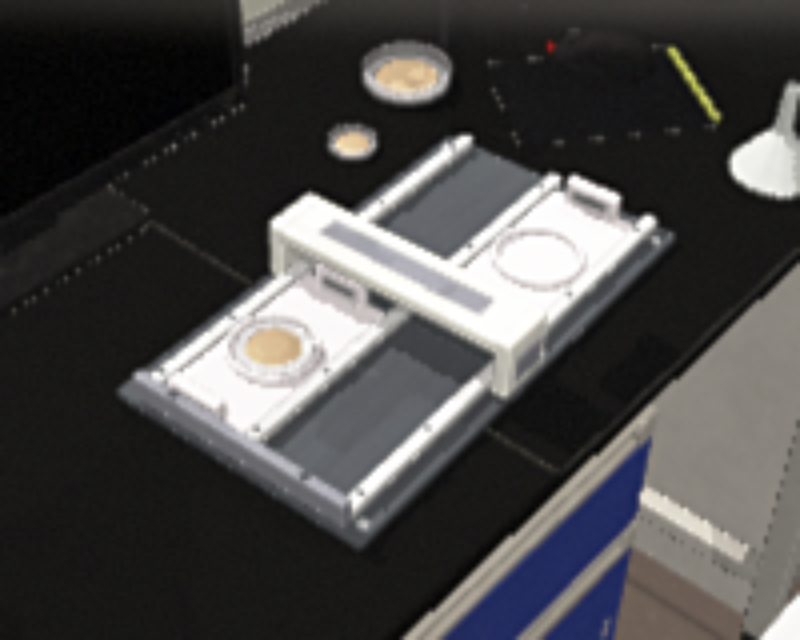

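```bash
python3 -c "
from bench import ctrl
print(ctrl.get_state()['qd']); print(ctrl.close_job())"
```

```text
[ 0.00213921  0.0019229   0.00571556 -0.00417902  0.00137051 -0.00177778
  0.00038444]
the job is handed in; nothing more can be done
None
```

The dish carrier is home against the end stop. I handed the job in at about 15 s of the 42 s allowed; the hand-in itself gives no verdict.

**What I did:** With the fingers closed, I pushed the carrier from behind by its trailing end bar until its leading face was about 130 mm past the arch. I then lifted over the arch, hooked the leading bar from behind and drew the carrier to the stop. Contact showed as about 6 N with the tool lagging its command. Finally I backed off and raised the arm clear.

**Last checks:**
- **Carrier:** in both pictures it lies flat in its lane with its leading end against the stop.
- **Dish:** it sits in its pocket at track y of about 0.095 m, which puts the leading face at about 0.180 m.
- **Empty carrier:** it looks unmoved. It was partly hidden by the arm in the last top view but fully visible in the scene view.
- **Bystanders:** the funnel stands where it was. The jar and beaker are outside the cropped pictures I checked at the end, but the arm never went near them.

**One disagreement:** the network's centres for the two carriers were 10–50 mm off in the last top view. This is probably because the arch and the arm hid part of them, so I relied on the dish position and the pictures instead.

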